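# Nudge the mincer plate into its recess

### The job

On the blue holder board, push the steel mincer plate with the three big kidney-shaped openings along the board with the fingertips until it drops over the rim into the round recess and lies flat and flush there. Only nudge it: do not squeeze it, lift it or push it off the board. Leave the other plate with many small holes, the grinder mill and the red timer where they stand, and take the hand clear at the end.

Things in the scene. Friction and masses are not known exactly. Their poses are not given: they have to be found in the camera images.
- holder: Blue plastic holder board fixed on the table, 140 (x) x 350 (y) x 25 mm high, flat top. Origin at the centre of its underside on the table; own y along its long side, z up. Its top is 25 mm above its origin. A round recess, 75 mm in diameter and 10 mm deep, is sunk into the top at the middle; its floor is black. One steel plate lies on the top on each side of the recess (+y and -y).
- recess (a point): Centre of the floor of the round recess, 15 mm above the table and 10 mm below the board's top.
- kidney_plate: Loose steel mincer plate, a disc 70 mm in diameter and 10 mm thick, about 0.2 kg, with three big dark kidney-shaped openings. Origin at the centre of its underside, z up. Starts flat on the board's top, centre 85 to 133 mm from the recess centre, on either side of it. It slides with ordinary friction, tips once about 13 mm short of the recess centre, and drops in flush when pushed on to the centre.
- fine_plate: Loose steel mincer plate of the same size (70 mm diameter, 10 mm thick) with many small dark holes, lying on the board's top on the other side of the recess. Origin at the centre of its underside. To be left alone.
- mill_1: Small upright grinder mill with grey cap and clear body, 44 mm in diameter, 90 mm tall, loose on the table beyond the board's far long side. Origin at the centre of its underside. To be left alone.
- dial_timer: Round kitchen timer, red top on white base, 64 mm in diameter, 42 mm tall, loose on the table beyond the board's far long side. Origin at the centre of its underside. To be left alone.
Mind the look-alikes: they are no part of the job. What is shaped like the kidney_plate but purple is not meant.

How it is judged:
At the end, for the whole second after the job is handed in: The plate with kidney-shaped openings lies at rest in the recess: centre within 4.5 mm of the recess centre, underside within 2 mm of its floor, tilted less than 0.05 rad; the fine-holed plate is within 12 mm, and mill and timer within 15 mm, of where they started, the mill upright (horizontal distance between kidney_plate and recess below 0.0045 m and z of kidney_plate in the frame of recess below 0.002 m and angle between kidney_plate's own z axis and vertical below 0.05 rad and linear speed of kidney_plate below 0.01 m/s and distance of fine_plate from where it was at the start of the episode below 0.012 m and distance of each of mill_1, dial_timer from where it was at the start of the episode below 0.015 m and angle between mill_1's own z axis and vertical below 0.1 rad); the robot touches nothing.
It fails at once if the kidney plate was lifted off the board (underside centre more than 6 mm above the board's top) (z of kidney_plate in the frame of holder above 0.031 m).
It fails at once if the kidney plate was pushed off the board (z of kidney_plate in the frame of holder below 0.01 m).
It fails at once if the kidney plate was squeezed or pushed with more than 35 N (contact force between the fingers and kidney_plate above 35 N).
It fails at once if the fine-holed plate was moved more than 12 mm (distance of fine_plate from where it was at the start of the episode above 0.012 m).
It fails at once if the mill or the timer was moved more than 15 mm, or the mill tipped (distance of any of mill_1, dial_timer from where it was at the start of the episode above 0.015 m or angle between mill_1's own z axis and vertical above 0.3 rad).
It also fails if it takes over 38 s, if anything falls off the work surface, if the arm or the gripper's body presses on something with over 40 N, if the wrist force passes 120 N, or if a joint passes its speed limit or range.

### The arm

A 6-joint arm with a two-finger parallel gripper is mounted at the origin on a cart in front of the work surface, level with it; the furniture and walls round the work are solid. World frame = base frame: x ahead of the robot, y to its left, z up, the work surface at z = 0. Lengths are in m, angles in rad, forces in N, time in s.
With the tool pointing down it reaches from about 0.35 to 0.975 m from the base axis. Payload 4.9 kg.
Tool frame: the origin (TCP) lies on the centre line of the jaws, within the pads' length; the fingertips stand 14 mm ahead of it and the grasp point (between the pads) lies 5 mm behind it (manip.nose_length is the distance from the TCP to the fingertips, in m); z points along the fingers, y is the line along which they close (so a half turn about z gives the same grasp; the last joint's range is limited). The gripper opens to 85 mm and grips with 20 to 120 N. Pads are 22 mm wide; open, the fingers measure 114 mm over their backs; the gripper's body (76 mm by 85 mm) begins 54 mm behind the grasp point. The pads swing forward as they close: fully open they stand 13 mm farther back than shut.
Start: joints at [1.105, 0.053, 1.613, -0, 1.476, -0.119], TCP at [0.212, 0.588, 0.245] pointing down, gripper open.
Joint ranges: [-3.01, 3.01], [-1.01, 2.22], [0.06, 2.58], [-1.02, 4.17], [0.09, 2.62], [-3.14, 3.14]. Speed limits (rad/s): [2.57, 2.57, 3.14, 3.14, 3.14, 3.14].

### API

Orientations are given as a unit quaternion [w, x, y, z].
In Python, from plant import manip, imaging gives the robot as it stands.
- The arm moves only by the tool play_rows, never from a script. Its argument "commands" is a list of rows, each a list of 6 numbers: the shift along the tool's x, y, z in mm, then the turn, a rotation vector about the tool's x, y, z in degrees. A call has 1 to 5 rows; each row shifts and turns the commanded pose from where the row before left it, along the tool's axes as they then stand; what a row does not reach is not made up. A row lasts 1/12 s, in which the tool goes at most 41.7 mm and 7.16 degrees, less where a joint would pass 70% of its speed; a pose out of reach is approached as far as the arm can. A call is refused whole if a number of a shift passes 41.7 or a number of a turn 7.16, either way. A call with a gripper value outside its range is refused whole. "hand" is the finger opening in mm, from 0 to 85.4, set as the call begins (left out, the last holds). The fingers move at their own pace and stop on an object; the grip force is fixed at half the most. Time passes only in rows, so rows that do not move let the fingers close. It gives the time, the measured TCP pose, the force, the opening and the grip force at its end, in the units of the state.
- manip.state(): the state, without advancing time (a new reading comes with each control period).
- imaging.grab_frame(name): name is "side" or "top"; returns a dict with "image" (420x560x3 uint8, red, green, blue), "fx", "fy", "cx", "cy" (pixels), "k1" (the pictures are not rectified: a ray, as slopes to the right and down, at radius r is drawn at 1 + k1 r^2 times it, then the intrinsics apply), "R" (3x3) and "t" (3): a world point X has camera coordinates R X + t. Camera axes: x right, y down, z forward; pixel columns grow to the right and rows downward; lengths in m; the calibration is good to about 2 mm. A picture is of the moment at which its call begins. There is no depth.
- manip.job_done(): hands the job in; it is judged then, once.
The state is a dict: "time": time; "joint_pos": joint angles; "joint_vel": joint speeds; "joint_efforts": joint torques, N m; "tool_pos": TCP position; "tool_rot": TCP orientation; "contact_force": force on the tool from outside, world axes, zero at the start; "ft_torque": the same for the moment, N m; "gripper_width": opening from 0.0 (shut) to 1.0 (fully open); "grasp_force": force on a finger pad.
Only numpy, scipy, OpenCV 4.12 (cv2) and the standard library are available. Lean on these libraries where they do the work, as an engineer would, in place of code of your own. Each camera call takes 0.05 s, during which the arm holds its last target. There are 200 camera calls.

## Working session

There is one attempt and no reset: what is moved stays moved. The work goes in short steps, Python scripts to look and compute and a tool call to move; the robot and the scene stay as the last step left them, time stands still between calls to the robot, and variables do not carry over. Pictures are saved under pics/ and viewed, at most 10 in all, crops included, and the job is handed in when it is done.

Besides the shell and the picture viewer there is one more tool, called after ">>>" as name(argument=value, ...) on one line, values as JSON. play_rows: Moves the arm, as the interface text tells. Its arguments: {"type":"object","properties":{"commands":{"type":"array","items":{"type":"array","items":{"type":"number"}}},"hand":{"type":"number"}},"required":["commands"]}

```bash
mkdir -p pics; python3 - <<'E'
from plant import manip, imaging
import cv2
for n in("side","top"):
    f=imaging.grab_frame(n); cv2.imwrite(f"pics/{n}0.png",f["image"][:,:,::-1])
    print(n,f["fx"],f["fy"],f["cx"],f["cy"],f["k1"],f["R"],f["t"])
print(manip.state(), manip.nose_length)
E
```

```text
side 477.4626613348259 477.4626613348259 280.5940297429517 206.68971251175032 -0.06024821687642267 [[ 9.15210966e-01 -4.02975041e-01 -5.52695736e-05]
 [-2.37574113e-01 -5.39452234e-01 -8.07805563e-01]
 [ 3.25495665e-01  7.39325641e-01 -5.89449039e-01]] [-0.51291099  0.14953493  1.02302346]
top 489.54456826960654 489.54456826960654 287.0429733229931 212.10379038600803 -0.0011877242861304306 [[-2.92947663e-02 -9.99570485e-01  8.13932447e-04]
 [-9.96073909e-01  2.91242189e-02 -8.35975383e-02]
 [ 8.35379268e-02 -3.25970722e-03 -9.96499267e-01]] [0.00285308 0.53732582 1.12842503]
{'time': 0.1, 'joint_pos': array([ 1.10498118e+00,  5.32895228e-02,  1.61420632e+00, -4.25338824e-06,
        1.47601034e+00, -1.19026856e-01]), 'joint_vel': array([ 0.00032037, -0.00015908, -0.00392383,  0.00084261,  0.00011196,
       -0.00052479]), 'joint_efforts': array([ 2.60473371e-04, -3.94903457e+01, -3.71364641e+01, -1.50768774e-04,
        3.84004015e-03, -3.04461446e-05]), 'tool_pos': array([0.21218702, 0.58728232, 0.24415711]), 'tool_rot': array([-2.73780323e-04,  1.72526309e-01,  9.85004445e-01, -9.16757829e-04]), 'contact_force': array([-0.18230259,  0.13790379,  0.41744614]), 'ft_torque': array([ 0.04918776, -0.01365176,  0.01069204]), 'grasp_force': 0.0, 'gripper_width': 0.9976786858595339} 0.014
```

View pics/side0.png

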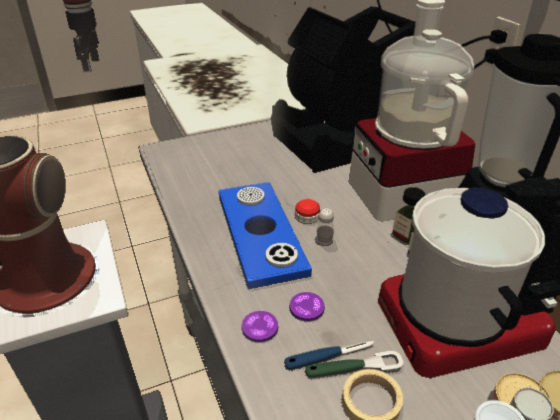

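View pics/top0.png

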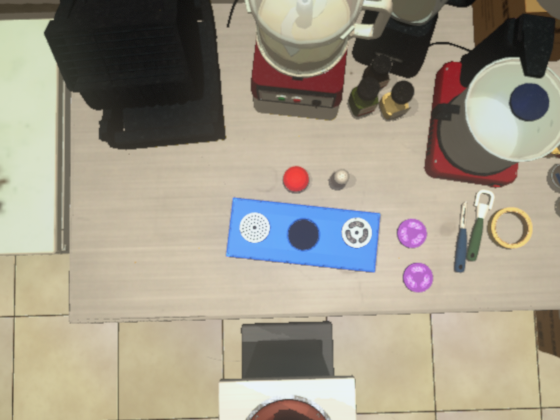

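The kidney plate is at about (357,233) in top and (281,254) in side. The recess is at (303,234) and (260,225), the fine plate at (255,228) and (250,195). The mill and timer are on the far side, and the purple look-alikes are off the board.

```bash
python3 - <<'E'
import cv2
t=cv2.imread("pics/top0.png")[160:290,220:390]; s=cv2.imread("pics/side0.png")[175:295,210:345]
cv2.imwrite("pics/t1.png",cv2.resize(t,None,fx=4.5,fy=4.5,interpolation=cv2.INTER_CUBIC))
cv2.imwrite("pics/s1.png",cv2.resize(s,None,fx=5,fy=5,interpolation=cv2.INTER_CUBIC))
E
```

```text
(no output)
```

View pics/t1.png

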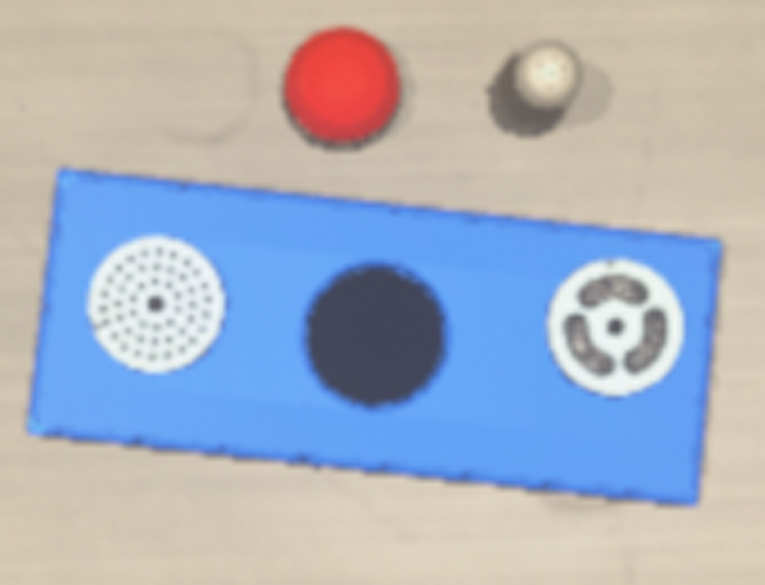

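View pics/s1.png

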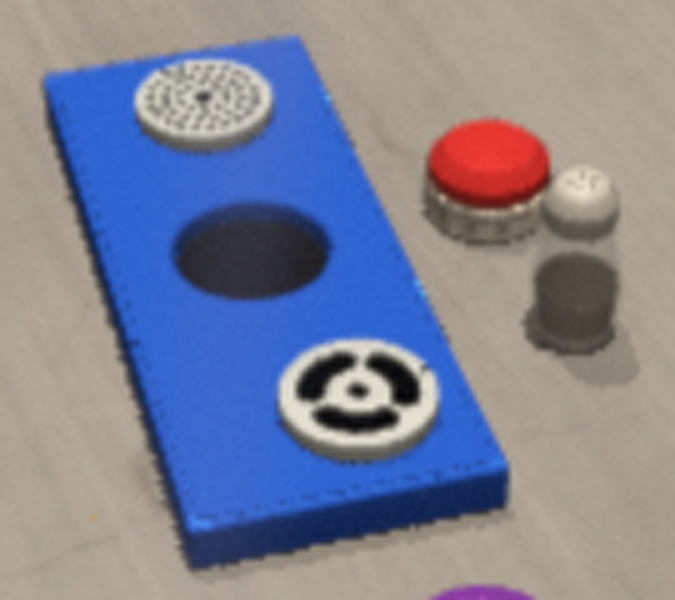

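The top crop shows the kidney plate at (615,327), recess rim centre (376,335) and fine plate (155,304). The board corners are (62,170), (721,240), (696,503) and (28,432). In the side crop the kidney plate is at (358,391), recess rim about (251,250) and fine plate (204,97).

```bash
cat > h.py <<'E'
import numpy as np, cv2
from plant import manip, imaging
OFF={"top":(220,160,4.5),"side":(210,175,5)}
def ray(f,u,v):
    K=np.array([[f["fx"],0,f["cx"]],[0,f["fy"],f["cy"]],[0,0,1.]])
    p=cv2.undistortPoints(np.array([[[u,v]]],float),K,np.array([f["k1"],0,0,0.])).ravel()
    R=np.array(f["R"]);t=np.array(f["t"]);d=R.T@[p[0],p[1],1];return -R.T@t,d/np.linalg.norm(d)
def crop(n,c):
    o=OFF[n];return [(c[i]+.5)/o[2]-.5+o[i] for i in(0,1)]
def onz(f,uv,z):
    c,d=ray(f,*uv);return c+d*(z-c[2])/d[2]
def tri(ft,a,fs,b):
    c1,d1=ray(ft,*a);c2,d2=ray(fs,*b)
    s=np.linalg.lstsq(np.c_[d1,-d2],c2-c1,rcond=None)[0]
    p,q=c1+s[0]*d1,c2+s[1]*d2;return (p+q)/2,np.linalg.norm(p-q)
E
python3 - <<'E'
from h import *
np.set_printoptions(precision=4,suppress=True)
ft=imaging.grab_frame("top");fs=imaging.grab_frame("side")
P={"c1":((62,170),(45,75),.025),"c1b":((62,170),(298,38),.025),"c2":((721,240),(506,470),.025),"c3":((696,503),(192,522),.025),"c4":((28,432),(45,75),.025),
"kid":((615,327),(358,391),.035),"fine":((155,304),(204,97),.035),"rec":((376,335),(251,250),.025),"mill":((549,74),(582,180),.09),"timer":((343,85),(490,160),.042)}
for k,(a,b,z) in P.items():
    a=crop("top",a);b=crop("side",b)
    print(k,*tri(ft,a,fs,b),"top",onz(ft,a,z)[:2],"side",onz(fs,b,z)[:2])
E
```

```text
c1 [0.5085 0.1247 0.0251] 0.13533069670303918 top [0.5754 0.1122] side [0.4401 0.1288]
c1b [0.5761 0.1124 0.0219] 0.0007898830676039574 top [0.5754 0.1122] side [0.5747 0.1079]
c2 [ 0.5288 -0.2311  0.0213] 0.00019794455844251147 top [ 0.5286 -0.2304] side [ 0.5268 -0.2345]
c3 [ 0.3936 -0.2113  0.0265] 0.0012266776075401638 top [ 0.3929 -0.2114] side [ 0.3946 -0.21  ]
c4 [0.4403 0.1327 0.0225] 0.001579645249563492 top [0.4395 0.1326] side [0.4401 0.1288]
kid [ 0.4852 -0.1723  0.0337] 0.0013996565912435801 top [ 0.4845 -0.1719] side [ 0.4853 -0.1738]
fine [0.5041 0.0645 0.0337] 0.001444221709334515 top [0.5033 0.0647] side [0.5041 0.0625]
rec [ 0.4847 -0.0492  0.0228] 0.0004559533553453949 top [ 0.4844 -0.049 ] side [ 0.484  -0.0518]
mill [ 0.61   -0.1373  0.0863] 0.002066018876552229 top [ 0.6085 -0.1365] side [ 0.6086 -0.1417]
timer [ 0.6164 -0.0362  0.0281] 0.0019973006300630556 top [ 0.6133 -0.0355] side [ 0.6085 -0.0533]
```

The triangulated heights agree with the text. The kidney plate is at (0.485,-0.172) and the recess at (0.4845,-0.0495), so the push is almost pure +y. I'll turn the jaws to close along world x and cradle the disc with two fingers 40 mm apart.

>>> play_rows(commands=[[0,0,0,0,0,7.01],[0,0,0,0,0,7.01],[0,0,0,0,0,7.01],[0,0,0,0,0,7.01],[0,0,0,0,0,7.01]], hand=40)

```text
time: 0.62
tool_pos: [0.2124, 0.5876, 0.2449]
tool_rot: [0.0, 0.464, 0.886, -0.0]
contact_force: [-0.3, 0.4, -0.6]
gripper_width: 0.465
grasp_force: 0.0
```

>>> play_rows(commands=[[0,0,0,0,0,7.01],[0,0,0,0,0,7.01],[0,0,0,0,0,7.01],[0,0,0,0,0,7.01],[0,0,0,0,0,7.01]])

```text
time: 1.03
tool_pos: [0.2123, 0.5876, 0.245]
tool_rot: [0.0, 0.709, 0.705, -0.0]
contact_force: [0.2, 0.5, 0.1]
gripper_width: 0.473
grasp_force: 0.0
```

>>> play_rows(commands=[[-35,12,0,0,0,0],[-35,12,0,0,0,0],[-35,12,0,0,0,0],[-35,12,0,0,0,0],[-35,12,0,0,0,0]])

```text
time: 1.45
tool_pos: [0.2725, 0.4112, 0.2449]
tool_rot: [0.0, 0.707, 0.708, -0.0]
contact_force: [1.1, -0.3, -0.2]
gripper_width: 0.469
grasp_force: 0.0
```

>>> play_rows(commands=[[-35,12,0,0,0,0],[-35,12,0,0,0,0],[-35,12,0,0,0,0],[-35,12,0,0,0,0],[-35,12,0,0,0,0]])

```text
time: 1.87
tool_pos: [0.3326, 0.2362, 0.2452]
tool_rot: [0.0, 0.707, 0.708, 0.0]
contact_force: [1.2, -0.6, -0.1]
gripper_width: 0.468
grasp_force: 0.0
```

>>> play_rows(commands=[[-35,12,0,0,0,0],[-35,12,0,0,0,0],[-35,12,0,0,0,0],[-35,12,0,0,0,0],[-35,12,0,0,0,0]])

```text
time: 2.28
tool_pos: [0.3927, 0.0611, 0.2454]
tool_rot: [0.0, 0.707, 0.707, 0.0]
contact_force: [0.2, 0.5, 0.7]
gripper_width: 0.467
grasp_force: 0.0
```

>>> play_rows(commands=[[-28,9.2,0,0,0,0],[-28,9.2,0,0,0,0],[-28,9.2,0,0,0,0],[-28,9.2,0,0,0,0],[-28,9.2,0,0,0,0]])

```text
time: 2.7
tool_pos: [0.4388, -0.0787, 0.2452]
tool_rot: [0.0, 0.707, 0.707, 0.0]
contact_force: [0.3, -0.1, 0.8]
gripper_width: 0.467
grasp_force: 0.0
```

>>> play_rows(commands=[[-28,9.2,0,0,0,0],[-28,9.2,0,0,0,0],[-28,9.2,0,0,0,0],[-28,9.2,0,0,0,0],[-28,9.2,0,0,0,0]])

```text
time: 3.12
tool_pos: [0.4849, -0.2186, 0.245]
tool_rot: [-0.0, 0.707, 0.707, 0.0]
contact_force: [0.5, -0.0, 0.1]
gripper_width: 0.47
grasp_force: 0.0
```

>>> play_rows(commands=[[0,0,36,0,0,0],[0,0,36,0,0,0],[0,0,36,0,0,0],[0,0,36,0,0,0],[0,0,36,0,0,0]])

```text
time: 3.53
tool_pos: [0.4846, -0.2171, 0.0637]
tool_rot: [0.0, 0.707, 0.707, 0.0]
contact_force: [0.1, 0.5, -0.9]
gripper_width: 0.468
grasp_force: 0.0
```

>>> play_rows(commands=[[0,0,0,0,0,0],[0,0,0,0,0,0],[0,0,0,0,0,0]])

```text
time: 3.78
tool_pos: [0.486, -0.2178, 0.0673]
tool_rot: [0.001, 0.707, 0.707, 0.0]
contact_force: [-0.3, 0.0, 1.2]
gripper_width: 0.469
grasp_force: 0.0
```

```bash
python3 - <<'E'
from h import *
t=imaging.grab_frame("top")["image"][160:290,270:400,::-1]; s=imaging.grab_frame("side")["image"][175:305,215:345,::-1]
im=np.hstack([cv2.resize(a,(400,400),interpolation=cv2.INTER_CUBIC) for a in(t,s)])
cv2.imwrite("pics/p2.png",im); s=manip.state();print(s["tool_pos"],s["joint_pos"],s["contact_force"])
E
```

```text
[ 0.48696874 -0.21835833  0.06879339] [-5.61004963e-01  1.22759216e-02  1.96698383e+00 -1.22516349e-05
  1.15647907e+00 -5.61590242e-01] [ 0.44294936 -0.14711783  0.56426699]
```

View pics/p2.png

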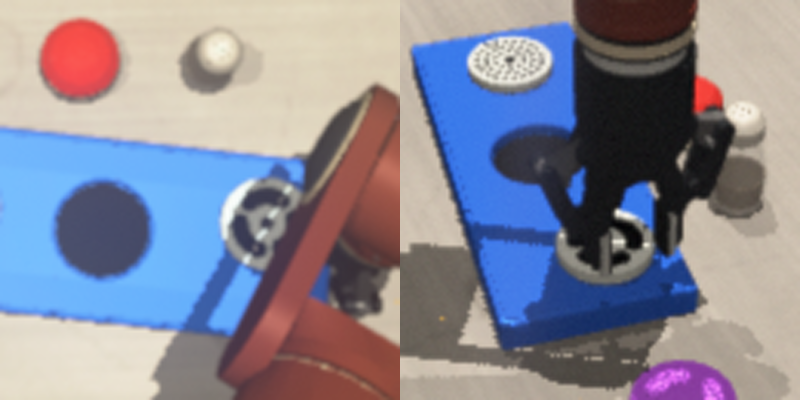

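The hand is behind the plate, with the fingers straddling its centre line. I'll descend until the fingertips lightly touch the board.

>>> play_rows(commands=[[0,0,5,0,0,0],[0,0,5,0,0,0],[0,0,5,0,0,0],[0,0,0,0,0,0],[0,0,0,0,0,0]])

```text
time: 4.3
tool_pos: [0.4844, -0.2168, 0.0497]
tool_rot: [-0.001, 0.707, 0.707, -0.0]
contact_force: [-0.1, 0.6, 0.4]
gripper_width: 0.465
grasp_force: 0.0
```

>>> play_rows(commands=[[0,0,0,0,0,0],[0,0,0,0,0,0],[0,0,0,0,0,0]])

```text
time: 4.55
tool_pos: [0.485, -0.2171, 0.0505]
tool_rot: [0.0, 0.707, 0.707, 0.0]
contact_force: [0.3, 0.0, -0.3]
gripper_width: 0.472
grasp_force: 0.0
```

>>> play_rows(commands=[[0,0,2,0,0,0],[0,0,2,0,0,0],[0,0,0,0,0,0]])

```text
time: 4.8
tool_pos: [0.4845, -0.2169, 0.0458]
tool_rot: [-0.0, 0.707, 0.707, -0.0]
contact_force: [0.2, 0.8, -0.6]
gripper_width: 0.467
grasp_force: 0.0
```

>>> play_rows(commands=[[0,0,2,0,0,0],[0,0,0,0,0,0],[0,0,0,0,0,0]])

```text
time: 5.05
tool_pos: [0.4847, -0.217, 0.0441]
tool_rot: [-0.0, 0.707, 0.707, -0.0]
contact_force: [0.4, -0.4, -0.3]
gripper_width: 0.469
grasp_force: 0.0
```

>>> play_rows(commands=[[0,0,1.5,0,0,0],[0,0,0,0,0,0],[0,0,0,0,0,0]])

```text
time: 5.3
tool_pos: [0.4848, -0.2171, 0.0427]
tool_rot: [-0.0, 0.707, 0.707, -0.0]
contact_force: [-0.1, 0.3, -0.1]
gripper_width: 0.462
grasp_force: 0.0
```

>>> play_rows(commands=[[0,0,1.5,0,0,0],[0,0,0,0,0,0],[0,0,0,0,0,0]])

```text
time: 5.55
tool_pos: [0.4848, -0.217, 0.0412]
tool_rot: [-0.0, 0.707, 0.707, -0.0]
contact_force: [-0.3, 0.6, -0.4]
gripper_width: 0.472
grasp_force: 0.0
```

>>> play_rows(commands=[[0,0,1,0,0,0],[0,0,0,0,0,0],[0,0,0,0,0,0]])

```text
time: 5.8
tool_pos: [0.4848, -0.217, 0.0402]
tool_rot: [-0.0, 0.707, 0.707, -0.0]
contact_force: [-0.1, 0.4, 0.2]
gripper_width: 0.466
grasp_force: 0.0
```

>>> play_rows(commands=[[0,0,1,0,0,0],[0,0,0,0,0,0],[0,0,0,0,0,0]])

```text
time: 6.05
tool_pos: [0.4848, -0.2171, 0.0392]
tool_rot: [-0.0, 0.707, 0.707, -0.0]
contact_force: [0.7, -0.4, 0.4]
gripper_width: 0.471
grasp_force: 0.0
```

>>> play_rows(commands=[[0,0,1,0,0,0],[0,0,0,0,0,0],[0,0,0,0,0,0]])

```text
time: 6.3
tool_pos: [0.4848, -0.2171, 0.0382]
tool_rot: [-0.0, 0.707, 0.707, -0.0]
contact_force: [0.6, 0.3, -0.3]
gripper_width: 0.463
grasp_force: 0.0
```

>>> play_rows(commands=[[0,0,1,0,0,0],[0,0,0,0,0,0],[0,0,0,0,0,0]])

```text
time: 6.55
tool_pos: [0.485, -0.2172, 0.0376]
tool_rot: [0.0, 0.707, 0.707, 0.0]
contact_force: [-0.0, -0.8, 2.1]
gripper_width: 0.467
grasp_force: 0.8
```

>>> play_rows(commands=[[0,0,1,0,0,0],[0,0,0,0,0,0],[0,0,0,0,0,0]])

```text
time: 6.8
tool_pos: [0.4851, -0.2172, 0.0375]
tool_rot: [-0.0, 0.707, 0.707, -0.0]
contact_force: [-2.8, 1.5, 7.6]
gripper_width: 0.467
grasp_force: 4.1
```

The fingertips touch the board at TCP z ≈ 0.0376. I'll raise them about 3 mm and push along +y.

>>> play_rows(commands=[[0,0,-4.2,0,0,0],[0,0,0,0,0,0],[2,0,0,0,0,0],[2,0,0,0,0,0],[2,0,0,0,0,0]])

```text
time: 7.22
tool_pos: [0.4848, -0.2111, 0.0403]
tool_rot: [0.0, 0.707, 0.707, -0.0]
contact_force: [0.6, -0.8, 0.1]
gripper_width: 0.466
grasp_force: 0.6
```

>>> play_rows(commands=[[3,0,0,0,0,0],[3,0,0,0,0,0],[3,0,0,0,0,0],[3,0,0,0,0,0],[3,0,0,0,0,0]])

```text
time: 7.63
tool_pos: [0.4847, -0.1957, 0.0404]
tool_rot: [-0.0, 0.707, 0.707, -0.0]
contact_force: [-0.0, -1.1, -0.3]
gripper_width: 0.47
grasp_force: 0.6
```

>>> play_rows(commands=[[3,0,0,0,0,0],[3,0,0,0,0,0],[3,0,0,0,0,0],[3,0,0,0,0,0],[3,0,0,0,0,0]])

```text
time: 8.05
tool_pos: [0.4848, -0.1807, 0.0404]
tool_rot: [-0.0, 0.707, 0.707, -0.0]
contact_force: [0.0, -0.6, -0.8]
gripper_width: 0.47
grasp_force: 0.5
```

The plate is sliding with about 1 N. I'll push on.

>>> play_rows(commands=[[3,0,0,0,0,0],[3,0,0,0,0,0],[3,0,0,0,0,0],[3,0,0,0,0,0],[3,0,0,0,0,0]])

```text
time: 8.47
tool_pos: [0.4848, -0.1658, 0.0405]
tool_rot: [-0.0, 0.707, 0.707, -0.0]
contact_force: [-0.3, -0.9, -0.5]
gripper_width: 0.469
grasp_force: 0.5
```

>>> play_rows(commands=[[3,0,0,0,0,0],[3,0,0,0,0,0],[3,0,0,0,0,0],[3,0,0,0,0,0],[3,0,0,0,0,0]])

```text
time: 8.88
tool_pos: [0.4848, -0.1508, 0.0405]
tool_rot: [-0.0, 0.707, 0.707, -0.0]
contact_force: [0.4, -0.8, 0.1]
gripper_width: 0.473
grasp_force: 0.5
```

>>> play_rows(commands=[[3,0,0,0,0,0],[3,0,0,0,0,0],[3,0,0,0,0,0],[3,0,0,0,0,0],[3,0,0,0,0,0]])

```text
time: 9.3
tool_pos: [0.4848, -0.1358, 0.0405]
tool_rot: [-0.0, 0.707, 0.707, -0.0]
contact_force: [0.3, -0.6, -0.2]
gripper_width: 0.471
grasp_force: 0.5
```

>>> play_rows(commands=[[3,0,0,0,0,0],[3,0,0,0,0,0],[3,0,0,0,0,0],[3,0,0,0,0,0],[3,0,0,0,0,0]])

```text
time: 9.72
tool_pos: [0.4848, -0.1208, 0.0406]
tool_rot: [0.0, 0.707, 0.707, -0.0]
contact_force: [0.4, -1.1, -0.7]
gripper_width: 0.468
grasp_force: 0.6
```

```bash
python3 - <<'E'
from h import *
t=imaging.grab_frame("top")["image"][160:290,250:380,::-1]; s=imaging.grab_frame("side")["image"][175:275,210:310,::-1]
im=np.hstack([cv2.resize(a,(400,400),interpolation=cv2.INTER_CUBIC) for a in(t,s)])
cv2.imwrite("pics/p3.png",im)
E
```

```text
(no output)
```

View pics/p3.png

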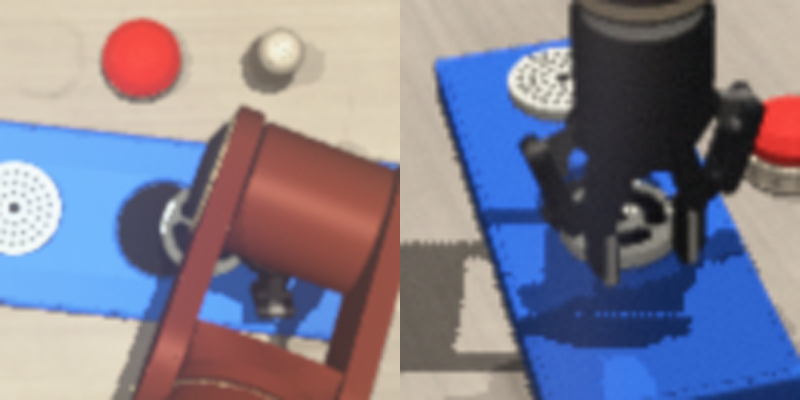

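The plate overhangs the recess and is in line with it. I'll push the last ~30 mm more slowly.

>>> play_rows(commands=[[3,0,0,0,0,0],[3,0,0,0,0,0],[3,0,0,0,0,0],[3,0,0,0,0,0],[3,0,0,0,0,0]])

```text
time: 10.23
tool_pos: [0.4849, -0.1059, 0.0406]
tool_rot: [0.0, 0.707, 0.707, -0.0]
contact_force: [-0.3, -2.1, 0.5]
gripper_width: 0.472
grasp_force: 0.7
```

>>> play_rows(commands=[[2,0,0,0,0,0],[2,0,0,0,0,0],[2,0,0,0,0,0],[2,0,0,0,0,0],[1,0,0,0,0,0]])

```text
time: 10.65
tool_pos: [0.485, -0.0969, 0.0408]
tool_rot: [0.0, 0.707, 0.707, 0.0]
contact_force: [0.0, -1.7, 2.5]
gripper_width: 0.466
grasp_force: 1.1
```

>>> play_rows(commands=[[1,0,0,0,0,0],[1,0,0,0,0,0],[1,0,0,0,0,0],[0,0,0,0,0,0]])

```text
time: 10.98
tool_pos: [0.4843, -0.0935, 0.04]
tool_rot: [-0.001, 0.707, 0.707, -0.0]
contact_force: [0.1, -0.2, 0.3]
gripper_width: 0.469
grasp_force: 0.0
```

The force vanished, so the plate has probably dropped. I'll back off, lift and look.

>>> play_rows(commands=[[-5,0,0,0,0,0],[-5,0,0,0,0,0],[0,0,-30,0,0,0],[-20,0,-40,0,0,0],[-40,0,-40,0,0,0]])

```text
time: 11.4
tool_pos: [0.4844, -0.1514, 0.1383]
tool_rot: [-0.001, 0.706, 0.708, 0.0]
contact_force: [1.0, -0.9, 0.9]
gripper_width: 0.469
grasp_force: 0.0
```

>>> play_rows(commands=[[-40,0,-30,0,0,0],[-40,0,0,0,0,0],[-40,0,0,0,0,0],[-20,0,0,0,0,0],[0,0,0,0,0,0]])

```text
time: 11.82
tool_pos: [0.4844, -0.2899, 0.1626]
tool_rot: [0.001, 0.709, 0.706, -0.0]
contact_force: [0.1, 0.1, -0.4]
gripper_width: 0.468
grasp_force: 0.0
```

```bash
python3 - <<'E'
from h import *
t=imaging.grab_frame("top")["image"][160:290,250:380,::-1]; s=imaging.grab_frame("side")["image"][175:275,210:310,::-1]
im=np.hstack([cv2.resize(a,(400,400),interpolation=cv2.INTER_CUBIC) for a in(t,s)])
cv2.imwrite("pics/p4.png",im)
E
```

```text
(no output)
```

View pics/p4.png

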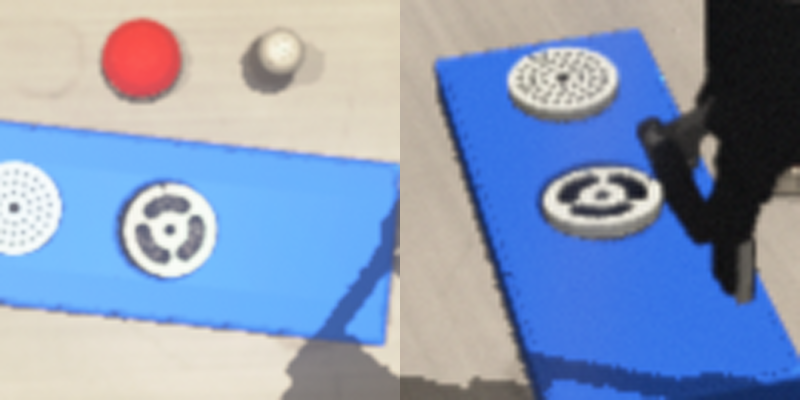

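The plate is still tilted: its +y edge is in the recess and its -y edge stands up on the near rim, centre about 3 mm short. I'll go back behind it and push a little farther.

>>> play_rows(commands=[[40,0,0,0,0,0],[40,0,0,0,0,0],[40,0,0,0,0,0],[40,0,0,0,0,0],[0,0,0,0,0,0]])

```text
time: 12.33
tool_pos: [0.4837, -0.1186, 0.1613]
tool_rot: [-0.002, 0.704, 0.71, 0.001]
contact_force: [0.1, -0.5, -0.6]
gripper_width: 0.471
grasp_force: 0.0
```

>>> play_rows(commands=[[0,0,0,0,0,0],[0,0,0,0,0,0],[0,0,0,0,0,0]])

```text
time: 12.58
tool_pos: [0.4847, -0.1257, 0.1622]
tool_rot: [0.0, 0.707, 0.707, -0.0]
contact_force: [0.1, -1.1, -0.2]
gripper_width: 0.471
grasp_force: 0.0
```

>>> play_rows(commands=[[11,0,30,0,0,0],[0,0,30,0,0,0],[0,0,30,0,0,0],[0,0,20,0,0,0],[0,0,6,0,0,0]])

```text
time: 13.0
tool_pos: [0.4818, -0.1144, 0.0421]
tool_rot: [-0.003, 0.708, 0.707, -0.002]
contact_force: [-1.0, -0.5, -0.7]
gripper_width: 0.471
grasp_force: 0.0
```

>>> play_rows(commands=[[0,0,0,0,0,0],[0,0,0,0,0,0],[0,0,0,0,0,0]])

```text
time: 13.25
tool_pos: [0.4862, -0.1155, 0.0482]
tool_rot: [0.002, 0.707, 0.707, 0.001]
contact_force: [-0.4, 0.4, 1.0]
gripper_width: 0.47
grasp_force: 0.0
```

>>> play_rows(commands=[[4,0,2,0,0,0],[4,0,2,0,0,0],[4,0,1,0,0,0],[0,0,0,0,0,0],[0,0,0,0,0,0]])

```text
time: 13.67
tool_pos: [0.4848, -0.1021, 0.0413]
tool_rot: [0.0, 0.707, 0.708, -0.0]
contact_force: [0.8, -0.2, -0.1]
gripper_width: 0.467
grasp_force: 0.0
```

>>> play_rows(commands=[[0,0,1,0,0,0],[2,0,0,0,0,0],[2,0,0,0,0,0],[0,0,0,0,0,0]])

```text
time: 14.0
tool_pos: [0.4847, -0.0982, 0.0402]
tool_rot: [-0.0, 0.707, 0.707, 0.0]
contact_force: [0.3, -0.0, 0.2]
gripper_width: 0.471
grasp_force: 0.0
```

>>> play_rows(commands=[[1.5,0,0,0,0,0],[1.5,0,0,0,0,0],[1.5,0,0,0,0,0],[0,0,0,0,0,0]])

```text
time: 14.33
tool_pos: [0.4848, -0.0938, 0.0402]
tool_rot: [-0.0, 0.707, 0.707, 0.0]
contact_force: [-0.4, 0.5, 0.0]
gripper_width: 0.464
grasp_force: 0.0
```

>>> play_rows(commands=[[1,0,0,0,0,0],[1,0,0,0,0,0],[1,0,0,0,0,0],[0,0,0,0,0,0]])

```text
time: 14.67
tool_pos: [0.4848, -0.0909, 0.0402]
tool_rot: [0.0, 0.707, 0.707, 0.0]
contact_force: [0.3, -0.7, -0.3]
gripper_width: 0.469
grasp_force: 0.3
```

>>> play_rows(commands=[[1,0,0,0,0,0],[1,0,0,0,0,0],[0,0,0,0,0,0]])

```text
time: 14.92
tool_pos: [0.4847, -0.0888, 0.0402]
tool_rot: [-0.0, 0.707, 0.707, 0.0]
contact_force: [0.3, -0.8, 0.4]
gripper_width: 0.468
grasp_force: 0.0
```

>>> play_rows(commands=[[1,0,0,0,0,0],[1,0,0,0,0,0],[0,0,0,0,0,0]])

```text
time: 15.17
tool_pos: [0.4847, -0.0868, 0.0402]
tool_rot: [-0.0, 0.707, 0.707, 0.0]
contact_force: [0.3, -0.1, 1.1]
gripper_width: 0.466
grasp_force: 0.0
```

>>> play_rows(commands=[[-5,0,0,0,0,0],[-5,0,0,0,0,0],[-5,0,-20,0,0,0],[-20,0,-40,0,0,0],[-40,0,-30,0,0,0]])

```text
time: 15.58
tool_pos: [0.4847, -0.1533, 0.1239]
tool_rot: [-0.0, 0.706, 0.708, 0.0]
contact_force: [2.1, -0.4, 0.3]
gripper_width: 0.469
grasp_force: 0.0
```

>>> play_rows(commands=[[-40,0,-20,0,0,0],[-40,0,0,0,0,0],[-40,0,0,0,0,0],[-20,0,0,0,0,0],[0,0,0,0,0,0]])

```text
time: 16.0
tool_pos: [0.4845, -0.2959, 0.1418]
tool_rot: [0.001, 0.709, 0.706, -0.0]
contact_force: [0.2, -0.9, 0.7]
gripper_width: 0.468
grasp_force: 0.0
```

```bash
python3 - <<'E'
from h import *
t=imaging.grab_frame("top")["image"][160:290,250:380,::-1]; s=imaging.grab_frame("side")["image"][175:275,210:310,::-1]
im=np.hstack([cv2.resize(a,(400,400),interpolation=cv2.INTER_CUBIC) for a in(t,s)])
cv2.imwrite("pics/p5.png",im)
E
```

```text
(no output)
```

View pics/p5.png

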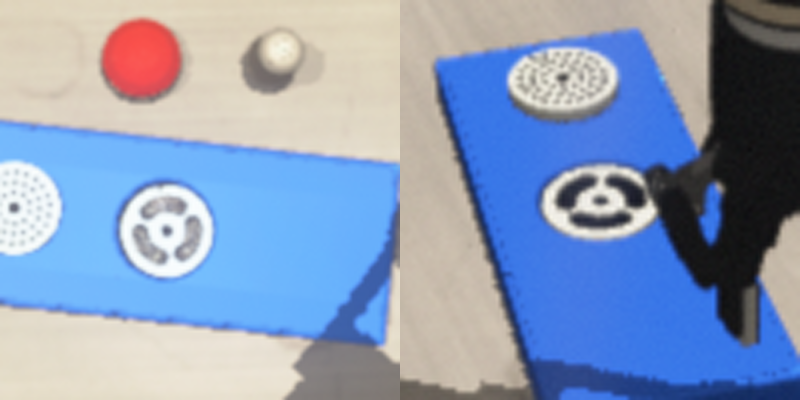

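The plate now lies flush in the recess, with no side wall visible. The fine plate, mill and timer have not moved, and the hand is clear.

>>> play_rows(commands=[[0,0,0,0,0,0],[0,0,0,0,0,0],[0,0,0,0,0,0],[0,0,0,0,0,0]])

```text
time: 16.43
tool_pos: [0.485, -0.2903, 0.1411]
tool_rot: [-0.0, 0.706, 0.708, 0.0]
contact_force: [0.3, -0.7, -0.3]
gripper_width: 0.469
grasp_force: 0.0
```

```bash
python3 -c "
from plant import manip
print(manip.job_done())"
```

```text
the job is handed in; nothing more can be done
None
```

The kidney plate was nudged into the recess and lies flat and flush in the last pictures, with the fine plate, mill and timer unmoved and the hand clear; I handed the job in at about 16.4 s, and no verdict was returned.

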